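Stow a light-sensitive pot in the one empty place of a dark dock

ROBOT

A 6-joint arm with a two-finger parallel gripper is mounted at the origin on a cart in front of the work surface, level with it; the furniture and walls round the work are solid. World frame = base frame: x ahead of the robot, y to its left, z up, the work surface at z = 0. Lengths are in m, angles in degrees, forces in N, time in s.
With the tool pointing down it reaches from about 0.375 to 0.9 m from the base axis. Payload 3.1 kg.
Tool frame: the origin (TCP) lies on the centre line of the jaws, within the pads' length; the fingertips stand 8 mm ahead of it and the grasp point (between the pads) lies 11 mm behind it (bot.tip_extent is the distance from the TCP to the fingertips, in m); z points along the fingers, y is the line along which they close (so a half turn about z gives the same grasp; the last joint's range is limited). The gripper opens to 87 mm and grips with 3 to 60 N. Pads are 19 mm wide; open, the fingers measure 117 mm over their backs; the gripper's body (75 mm by 190 mm) begins 51 mm behind the grasp point.
Start: joints at [-77.55, 30.224, 82.088, -0, 67.689, -10.227], TCP at [0.241, -0.577, 0.231] pointing down, gripper open.
Joint ranges: [-176.69, 176.69], [-43.24, 126.21], [12.49, 139.97], [-82, 262], [0, 151.66], [-163.58, 163.58]. Speed limits (degrees/s): [159.86, 159.86, 180, 180, 180, 180].

INTERFACE

Orientations are given as a 3x3 rotation matrix whose columns are the frame's x, y, z axes.
In Python, from rig import bot, vision, workorder gives the robot as it stands.
- The arm moves only by the shell command python3 -m handwheel 'ROWS'. ROWS is JSON, a list of rows, each an object with "delta_rot": the turn, a rotation vector about the tool's x, y, z in rad, a list of three; "xyz": the shift along the tool's x, y, z in mm, a list of three; "hand": the closure, from -1 (fully open) to 1 (shut). A call has exactly 5 rows; each row is the pose to reach, as a shift and turn from the pose commanded when the call began, along the tool's axes at that moment; what a row does not reach only later rows make up. A row lasts 1/8 s, in which the tool goes at most 62.5 mm and 10.7 degrees, less where a joint would pass 70% of its speed; a pose out of reach is approached as far as the arm can. A call with a gripper value outside its range is refused whole. The fingers move at their own pace and stop on an object; the grip force is fixed at half the most. Time passes only in rows, so rows that repeat a pose let the fingers close, or fill a call up. It gives the time, the measured TCP pose, the force, the opening and the grip force at its end, in the units of the state.
- bot.read_state(): the state, without advancing time (a new reading comes with each control period).
- vision.capture(name): name is "scene" or "top" or "wrist"; returns the picture (480x640x3 uint8, red, green, blue); there is no depth.
- vision.camera_model(name): a dict with "camera_matrix" (3x3 intrinsics, pixels), "dist_coeffs" ([k1, k2, p1, p2, k3] as OpenCV has them; the pictures are not rectified), "camera_from_world" (4x4, takes a point from world to camera coordinates). Camera axes: x right, y up, looking along -z (the intrinsics and any distortion apply to the point x, -y, -z); pixel columns grow to the right and rows downward; lengths in m; the calibration is good to about 2 mm. A picture is of the moment at which its call begins: read the wrist's pose just before it. camera_model takes no time and is no camera call; for the wrist camera it gives the pose at the moment of the call.
- workorder.hand_in(): hands the job in; it is judged then, once.
The state is a dict: "time_s": time; "joint_positions": joint angles; "qvel": joint speeds; "tau": joint torques, N m; "position": TCP position; "tcp_rot": TCP orientation; "force": force on the tool from outside, world axes, zero at the start; "moment": the same for the moment, N m; "opening": opening from 0.0 (shut) to 1.0 (fully open); "grasp_force": force on a finger pad.
Only numpy, scipy, OpenCV 4.12 (cv2) and the standard library are available. Lean on these libraries where they do the work, as an engineer would, in place of code of your own. Each camera call takes 0.05 s, during which the arm holds its last target. There are 200 camera calls.

TASK

The amber pot on the desk is light-sensitive: stow it in the one empty place of the dark dock, whose other four places already hold pots under their black sliding hoods. Press the blue knobs on the shut hoods to feel which place is empty (only there does the knob go right down, and it stays down), slide that hood, and no other, fully back, and stand the pot upright and fully home in its socket. Then pull the knob fully up again, slide the hood fully shut over the pot, and leave the cup, bottle and carton beside the pot where they stand.

Things in the scene. Friction and masses are not known exactly. Their poses are not given: they have to be found in the camera images.
- pot_mid (a point): centre (37.5 mm above its underside) of the amber pot to be stowed: a round amber glass pot, 40 mm in diameter, with a white screw lid 39 mm in diameter that makes up its top 14 mm; 75 mm high, about 70 g, standing upright on the desk among three other things at the right of the dock
- dock: dark dock: fixed white and grey block, 160 mm deep (x), 424 mm wide (y); origin at the centre of its underside on the desk, x to its back (away from the robot), y to its left, turned at most 0.2 rad. Its deck is 60 mm high, with five sockets in a row along y. Four hold an amber pot like the one outside; which is empty cannot be seen. A wall 38 mm high along the deck's front closes the hoods' fronts
- socket_1 (a point): centre of the mouth, at deck height, of the leftmost socket (80 mm from the next): round, 46 mm in diameter, 45 mm deep; axes as the dock's. A pot that is home stands 30 mm out of the deck. The front wall's inner face is 30 mm in front of this point
- hood_1 (a joint): black hood over socket 1: 0 = shut against the front wall (starts within 3 mm of it), 0.068 = fully back, m along the dock's +x. About 2 N of friction, stays where left. 60 mm long, 52 mm wide, roof 38 mm above the deck; open in front and below, so it passes over a pot; 28 mm between neighbours. Centred over the socket when shut
- knob_1 (a joint): round blue feeler knob on the middle of hood 1's roof, cap 26 mm wide, 15 mm high, on a stem: 0 = up (top 126 mm above the desk), 0.012 = fully down (top at 114 mm), m. About 3 N of friction, no spring, stays where left; starts 0 to 2 mm down. Over a pot it stops at about 4 mm; if it is lower its foot strikes a pot's lid, so the hood cannot shut over one
- socket_2 (a point): centre of the mouth, at deck height, of the second from left socket (80 mm from the next): round, 46 mm in diameter, 45 mm deep; axes as the dock's. A pot that is home stands 30 mm out of the deck. The front wall's inner face is 30 mm in front of this point
- hood_2 (a joint): black hood over socket 2: 0 = shut against the front wall (starts within 3 mm of it), 0.068 = fully back, m along the dock's +x. About 2 N of friction, stays where left. 60 mm long, 52 mm wide, roof 38 mm above the deck; open in front and below, so it passes over a pot; 28 mm between neighbours. Centred over the socket when shut
- knob_2 (a joint): round blue feeler knob on the middle of hood 2's roof, cap 26 mm wide, 15 mm high, on a stem: 0 = up (top 126 mm above the desk), 0.012 = fully down (top at 114 mm), m. About 3 N of friction, no spring, stays where left; starts 0 to 2 mm down. Over a pot it stops at about 4 mm; if it is lower its foot strikes a pot's lid, so the hood cannot shut over one
- socket_3 (a point): centre of the mouth, at deck height, of the middle socket (80 mm from the next): round, 46 mm in diameter, 45 mm deep; axes as the dock's. A pot that is home stands 30 mm out of the deck. The front wall's inner face is 30 mm in front of this point
- hood_3 (a joint): black hood over socket 3: 0 = shut against the front wall (starts within 3 mm of it), 0.068 = fully back, m along the dock's +x. About 2 N of friction, stays where left. 60 mm long, 52 mm wide, roof 38 mm above the deck; open in front and below, so it passes over a pot; 28 mm between neighbours. Centred over the socket when shut
- knob_3 (a joint): round blue feeler knob on the middle of hood 3's roof, cap 26 mm wide, 15 mm high, on a stem: 0 = up (top 126 mm above the desk), 0.012 = fully down (top at 114 mm), m. About 3 N of friction, no spring, stays where left; starts 0 to 2 mm down. Over a pot it stops at about 4 mm; if it is lower its foot strikes a pot's lid, so the hood cannot shut over one
- socket_4 (a point): centre of the mouth, at deck height, of the fourth from left socket (80 mm from the next): round, 46 mm in diameter, 45 mm deep; axes as the dock's. A pot that is home stands 30 mm out of the deck. The front wall's inner face is 30 mm in front of this point
- hood_4 (a joint): black hood over socket 4: 0 = shut against the front wall (starts within 3 mm of it), 0.068 = fully back, m along the dock's +x. About 2 N of friction, stays where left. 60 mm long, 52 mm wide, roof 38 mm above the deck; open in front and below, so it passes over a pot; 28 mm between neighbours. Centred over the socket when shut
- knob_4 (a joint): round blue feeler knob on the middle of hood 4's roof, cap 26 mm wide, 15 mm high, on a stem: 0 = up (top 126 mm above the desk), 0.012 = fully down (top at 114 mm), m. About 3 N of friction, no spring, stays where left; starts 0 to 2 mm down. Over a pot it stops at about 4 mm; if it is lower its foot strikes a pot's lid, so the hood cannot shut over one
- socket_5 (a point): centre of the mouth, at deck height, of the rightmost socket (80 mm from the next): round, 46 mm in diameter, 45 mm deep; axes as the dock's. A pot that is home stands 30 mm out of the deck. The front wall's inner face is 30 mm in front of this point
- hood_5 (a joint): black hood over socket 5: 0 = shut against the front wall (starts within 3 mm of it), 0.068 = fully back, m along the dock's +x. About 2 N of friction, stays where left. 60 mm long, 52 mm wide, roof 38 mm above the deck; open in front and below, so it passes over a pot; 28 mm between neighbours. Centred over the socket when shut
- knob_5 (a joint): round blue feeler knob on the middle of hood 5's roof, cap 26 mm wide, 15 mm high, on a stem: 0 = up (top 126 mm above the desk), 0.012 = fully down (top at 114 mm), m. About 3 N of friction, no spring, stays where left; starts 0 to 2 mm down. Over a pot it stops at about 4 mm; if it is lower its foot strikes a pot's lid, so the hood cannot shut over one
- red_lid_cup_mid (a point): half-way up a bystander: plastic sample cup with a red screw lid, 49 mm wide, 60 mm high
- red_cap_bottle_mid (a point): half-way up a bystander: small white bottle with a red cap, 48 mm wide, 104 mm high
- carton_mid (a point): half-way up a bystander: upright white reagent carton with a green foot, 55 x 55 mm, 95 mm high, faces along x and y to within 0.4 rad
- pot: the same pot; origin at the centre of its underside, z up through its lid

How it is judged:
By the outcome, as a careful person would: the job done as asked, in the order asked, and still so for the second after the job is handed in, with the robot touching nothing.
It also fails if it takes over 72 s, if anything falls off the work surface, if the arm or the gripper's body presses on something with over 40 N, if the wrist force passes 120 N, or if a joint passes its speed limit or range.

## Working session

There is one attempt and no reset: what is moved stays moved. The work goes in short steps, Python scripts to look and compute and a shell command to move; the robot and the scene stay as the last step left them, time stands still between calls to the robot, and variables do not carry over. Pictures are saved under pics/ and viewed, at most 10 in all, crops included, and the job is handed in when it is done.

```bash
ls; mkdir -p pics
cat > h.py <<'E'
import numpy as np, cv2
from rig import bot, vision, workorder
def snap(n,f=None):
    m=vision.camera_model(n); im=vision.capture(n)
    if f: cv2.imwrite('pics/'+f,im[:,:,::-1])
    return im,m
def ray(m,uv):
    K=np.array(m["camera_matrix"]);d=np.array(m["dist_coeffs"]);T=np.array(m["camera_from_world"])
    p=cv2.undistortPoints(np.array(uv,float).reshape(-1,1,2),K,d).reshape(-1,2)
    v=np.c_[p[:,0],-p[:,1],-np.ones(len(p))]
    R=T[:3,:3]; return -R.T@T[:3,3], v@R
def plane(m,uv,z):
    c,v=ray(m,uv); return c+v*((z-c[2])/v[:,2])[:,None]
def tri(ms,uvs):
    A=np.zeros((3,3));b=np.zeros(3)
    for m,uv in zip(ms,uvs):
        c,v=ray(m,[uv]);v=v[0]/np.linalg.norm(v[0]);P=np.eye(3)-np.outer(v,v);A+=P;b+=P@c
    return np.linalg.solve(A,b)
def proj(m,X):
    K=np.array(m["camera_matrix"]);d=np.array(m["dist_coeffs"]);T=np.array(m["camera_from_world"])
    X=np.atleast_2d(X)@T[:3,:3].T+T[:3,3]
    return cv2.projectPoints(X*[1,-1,-1],np.zeros(3),np.zeros(3),K,d)[0].reshape(-1,2)
def blobs(im,lo,hi,amin=30):
    hsv=cv2.cvtColor(im,cv2.COLOR_RGB2HSV);mk=cv2.inRange(hsv,lo,hi)
    n,l,s,c=cv2.connectedComponentsWithStats(mk)
    return [(c[i].round(1).tolist(),s[i].tolist()) for i in range(1,n) if s[i,4]>=amin]
E
python3 - <<'E'
from h import *
for n in("scene","top","wrist"):
    im,m=snap(n,n+'0.png'); c,_=ray(m,[[0,0]]); print(n,c.round(3),np.array(m["camera_matrix"])[0,0])
    print('blue',blobs(im,(100,120,60),(130,255,255)))
    print('amber',blobs(im,(8,120,60),(25,255,255)))
s=bot.read_state();print(s)
E
```

```text
pics
scene [ 1.073 -0.016  1.062] 559.4165860353802
blue [([298.2, 234.0], [292, 228, 13, 14, 140]), ([338.8, 236.0], [332, 230, 14, 13, 141]), ([379.1, 238.2], [373, 232, 13, 14, 143]), ([419.8, 240.6], [414, 234, 13, 14, 143]), ([460.8, 243.3], [454, 237, 14, 14, 141])]
amber [([47.1, 60.6], [31, 56, 40, 10, 72]), ([205.1, 277.3], [197, 273, 17, 9, 63]), ([570.3, 347.7], [527, 328, 87, 40, 2017]), ([486.5, 360.1], [448, 351, 73, 20, 1015]), ([435.2, 370.5], [432, 364, 9, 12, 37]), ([451.0, 373.9], [437, 369, 28, 11, 212]), ([532.6, 461.6], [528, 456, 10, 12, 103])]
top [ 0.366 -0.058  1.377] 594.0663309266125
blue [([293.7, 59.8], [290, 55, 7, 10, 30]), ([171.4, 105.5], [169, 97, 7, 17, 68]), ([342.0, 233.3], [337, 228, 11, 12, 106]), ([304.3, 235.2], [299, 230, 11, 12, 103]), ([229.5, 239.1], [224, 233, 12, 12, 111]), ([266.5, 237.5], [261, 232, 12, 12, 106]), ([192.2, 240.2], [187, 235, 12, 11, 111])]
amber [([223.4, 22.6], [219, 13, 10, 19, 130]), ([232.5, 21.3], [229, 13, 8, 18, 111]), ([206.2, 102.0], [174, 55, 50, 90, 1375]), ([186.1, 58.0], [169, 57, 35, 3, 39]), ([166.7, 12
[... 579 characters left out ...]
639578e-03,
        6.76886623e+01, -1.02281409e+01]), 'qvel': array([-0.04214435, -0.20266239, -0.26898909,  0.07039275, -0.04111578,
       -0.02506974]), 'tau': array([ 2.65775116e-04, -4.40431988e+01, -1.76842368e+01,  6.34088041e-02,
        5.52411529e-02, -9.78585695e-05]), 'position': array([ 0.24089161, -0.57611107,  0.22979637]), 'tcp_rot': array([[ 9.22679241e-01,  3.85568290e-01, -3.33051958e-04],
       [ 3.85568299e-01, -9.22677851e-01,  1.63387667e-03],
       [ 3.22671369e-04, -1.63595836e-03, -9.99998610e-01]]), 'force': array([-1.19563438, -0.03386751, -0.58827269]), 'moment': array([-0.0129056 ,  0.00571468,  0.02873474]), 'grasp_force': 0.0, 'opening': 1.0022707381797995}
```

View pics/scene0.png

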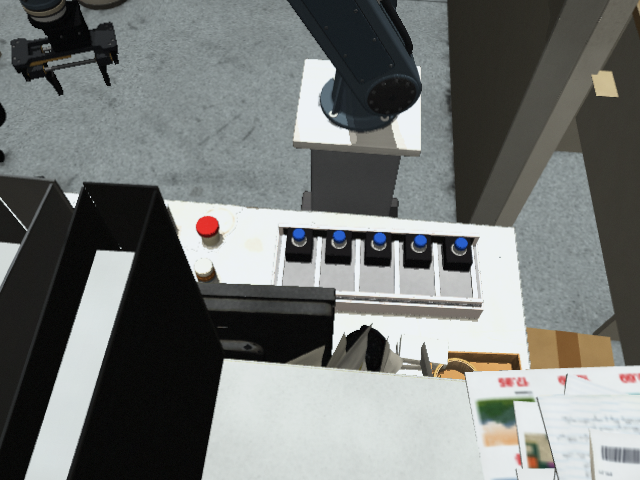

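View pics/top0.png

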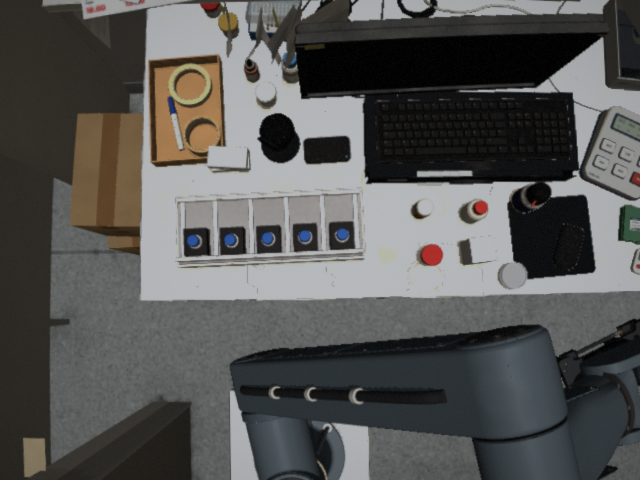

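Run:
```python
from h import *
S=vision.camera_model("scene");T=vision.camera_model("top")
s=[(298.2,234.0),(338.8,236.0),(379.1,238.2),(419.8,240.6),(460.8,243.3)]
t=[(192.2,240.2),(229.5,239.1),(266.5,237.5),(304.3,235.2),(342,233.3)]
for a in s: print('S',plane(S,[a],.12).round(4))
for a in t: print('T',plane(T,[a],.125).round(4))
for a,b in zip(s,t): print(tri([S,T],[a,b]).round(4), tri([S,T],[a,t[4-s.index(a)]]).round(4))
```

```text
S [[ 0.494  -0.1048  0.12  ]]
S [[ 0.4911 -0.0243  0.12  ]]
S [[0.4887 0.0553 0.12  ]]
S [[0.4867 0.1355 0.12  ]]
S [[0.4853 0.2158 0.12  ]]
T [[0.4852 0.2163 0.125 ]]
T [[0.4863 0.1361 0.125 ]]
T [[0.4884 0.0573 0.125 ]]
T [[ 0.492 -0.023  0.125]]
T [[ 0.4948 -0.1029  0.125 ]]
[0.5257 0.042  0.2906] [ 0.4952 -0.1038  0.122 ]
[0.4983 0.0518 0.17  ] [ 0.4924 -0.0236  0.1222]
[0.4889 0.0565 0.1205] [0.4889 0.0565 0.1205]
[0.5024 0.0519 0.1642] [0.4867 0.1362 0.1202]
[0.5321 0.0395 0.2796] [0.4856 0.2165 0.1205]
```

Scene view: blue knobs run from (298,234) to (461,243), with the pot at about (205,270) and the cup at (207,226). Top view: knobs from (342,233) to (192,240), pot lid at (423,208), bottle at (478,211), cup at (431,254) and carton at (482,250). Triangulated knob heights (0.120–0.122 m) and spacing (80 mm) match the text, and the dock yaw is about 0.03 rad. I'm moving above knob 5 with the jaws shut.

```bash
python3 -m handwheel '[{"delta_rot":[0,0,0.1],"xyz":[60,-48,10],"hand":1},{"delta_rot":[0,0,0.2],"xyz":[110,-90,20],"hand":1},{"delta_rot":[0,0,0.3],"xyz":[160,-130,30],"hand":1},{"delta_rot":[0,0,0.366],"xyz":[210,-170,35],"hand":1},{"delta_rot":[0,0,0.366],"xyz":[210,-170,35],"hand":1}]'
python3 - <<'E'
from h import *
S=vision.camera_model("scene");im=vision.capture("scene");T=vision.camera_model("top")
sub=im[252:292,185:225]; 
g=cv2.inRange(cv2.cvtColor(im,cv2.COLOR_RGB2HSV),(0,0,150),(180,90,255))
c=plane(T,[(423,208)],.075)[0];print('pot',c, 'lid in scene',proj(S,c))
cv2.imwrite('pics/potscene.png',cv2.resize(im[200:300,160:260,::-1],(600,600),interpolation=cv2.INTER_NEAREST))
for n,p,z in(('bottle',(480,208),.104),('cup',(431,254),.06),('carton',(482,250),.095)): print(n,plane(T,[p],z)[0].round(3))
s=bot.read_state();print(s['position'],s['tcp_rot'][:,0])
E
```

```text
time_s: 0.78
position: [0.3696, -0.3347, 0.1949]
tcp_rot: [[0.999, 0.033, -0.002], [0.033, -0.999, 0.003], [-0.002, -0.003, -1.0]]
force: [-0.7, -0.7, -0.3]
opening: 0.518
grasp_force: 0.0
pot [ 0.55362552 -0.28588849  0.075     ] lid in scene [[205.67316658 263.77581941]]
bottle [ 0.548 -0.406  0.104]
cup [ 0.452 -0.303  0.06 ]
carton [ 0.456 -0.409  0.095]
[ 0.37006064 -0.33334615  0.19479764] [ 0.99944332  0.03334168 -0.00117812]
```

```bash
python3 -m handwheel '[{"delta_rot":[0,0,0],"xyz":[35,-58,0],"hand":1},{"delta_rot":[0,0,0],"xyz":[70,-116,0],"hand":1},{"delta_rot":[0,0,0],"xyz":[102,-174,10],"hand":1},{"delta_rot":[0,0,0],"xyz":[133,-231,30],"hand":1},{"delta_rot":[0,0,0],"xyz":[133,-231,45],"hand":1}]'
python3 - <<'E'
from h import *
im,m=snap('wrist','w1.png')
s=bot.read_state();print(s['position'],s['tcp_rot'][:,0],s['tcp_rot'][:,2],s['force'],s['opening'])
print(blobs(im,(100,120,60),(130,255,255)))
E
```

```text
time_s: 1.45
position: [0.4968, -0.1019, 0.1504]
tcp_rot: [[0.999, 0.033, 0.002], [0.033, -0.999, -0.001], [0.002, 0.001, -1.0]]
force: [-0.8, 0.8, 0.6]
opening: 0.011
grasp_force: 0.0
[ 0.49548876 -0.10053584  0.14799674] [ 0.99944826  0.0331163  -0.00254856] [-0.00262922  0.0023925  -0.99999368] [-1.18148598  1.75219482 -1.98869693] 0.0057421587796500995
[([47.3, 270.7], [21, 253, 44, 40, 1031]), ([171.0, 269.7], [154, 254, 44, 40, 952]), ([322.9, 265.2], [302, 254, 41, 41, 605])]
```

View pics/w1.png

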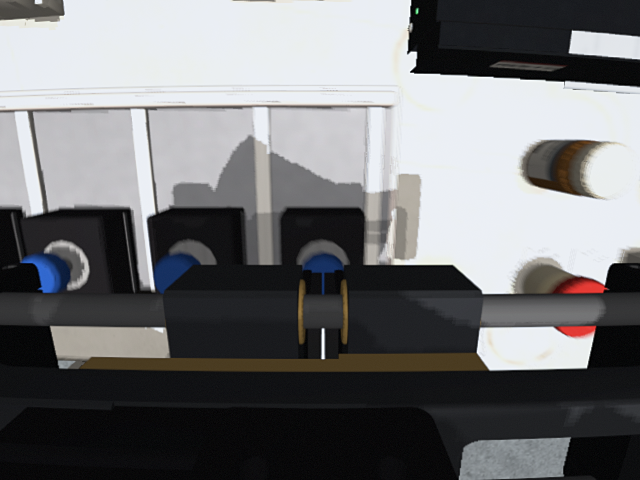

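The wrist view shows the tips centred over knob 5 (322,265), narrow divider strips between the hoods, and the pot lid at (605,168). Next I press knob 5 gently, aiming for 7 mm down.

```bash
python3 -m handwheel '[{"delta_rot":[0,0,0],"xyz":[0,3,10],"hand":1},{"delta_rot":[0,0,0],"xyz":[0,3,14],"hand":1},{"delta_rot":[0,0,0],"xyz":[0,3,18],"hand":1},{"delta_rot":[0,0,0],"xyz":[0,3,21],"hand":1},{"delta_rot":[0,0,0],"xyz":[0,3,21],"hand":1}]'
```

```text
time_s: 2.12
position: [0.4956, -0.1081, 0.1302]
tcp_rot: [[1.0, 0.029, 0.001], [0.029, -1.0, -0.001], [0.001, 0.001, -1.0]]
force: [-1.2, -1.7, 3.4]
opening: 0.005
grasp_force: 1.7
```

```bash
python3 -m handwheel '[{"delta_rot":[0,0,0],"xyz":[0,0,1],"hand":1},{"delta_rot":[0,0,0],"xyz":[0,0,2],"hand":1},{"delta_rot":[0,0,0],"xyz":[0,0,3],"hand":1},{"delta_rot":[0,0,0],"xyz":[0,0,3],"hand":1},{"delta_rot":[0,0,0],"xyz":[0,0,3],"hand":1}]'
```

```text
time_s: 2.75
position: [0.4962, -0.1081, 0.1299]
tcp_rot: [[1.0, 0.03, 0.003], [0.03, -1.0, -0.003], [0.003, 0.003, -1.0]]
force: [-4.5, -1.7, 24.2]
opening: 0.01
grasp_force: 11.9
```

```bash
python3 -m handwheel '[{"delta_rot":[0,0,0],"xyz":[0,0,-22],"hand":1},{"delta_rot":[0,0,0],"xyz":[0,-20,-22],"hand":1},{"delta_rot":[0,0,0],"xyz":[0,-50,-22],"hand":1},{"delta_rot":[0,0,0],"xyz":[0,-80,-22],"hand":1},{"delta_rot":[0,0,0],"xyz":[0,-80,-15],"hand":1}]'; python3 -m handwheel '[{"delta_rot":[0,0,0],"xyz":[0,0,5],"hand":1},{"delta_rot":[0,0,0],"xyz":[0,0,9],"hand":1},{"delta_rot":[0,0,0],"xyz":[0,0,13],"hand":1},{"delta_rot":[0,0,0],"xyz":[0,0,15],"hand":1},{"delta_rot":[0,0,0],"xyz":[0,0,15],"hand":1}]'
```

```text
time_s: 3.38
position: [0.4917, -0.0241, 0.1407]
tcp_rot: [[0.999, 0.033, -0.002], [0.033, -0.999, 0.001], [-0.002, -0.001, -1.0]]
force: [-0.7, -0.4, -1.1]
opening: 0.008
grasp_force: 0.0
time_s: 4.0
position: [0.4935, -0.0273, 0.1298]
tcp_rot: [[1.0, 0.029, 0.002], [0.029, -1.0, -0.0], [0.002, 0.0, -1.0]]
force: [-4.9, 3.2, 28.6]
opening: 0.004
grasp_force: 14.3
```

Socket 4 is occupied. On to 3.

```bash
python3 -m handwheel '[{"delta_rot":[0,0,0],"xyz":[0,0,-22],"hand":1},{"delta_rot":[0,0,0],"xyz":[0,-20,-22],"hand":1},{"delta_rot":[0,0,0],"xyz":[0,-50,-22],"hand":1},{"delta_rot":[0,0,0],"xyz":[0,-80,-22],"hand":1},{"delta_rot":[0,0,0],"xyz":[0,-80,-15],"hand":1}]'; python3 -m handwheel '[{"delta_rot":[0,0,0],"xyz":[0,0,5],"hand":1},{"delta_rot":[0,0,0],"xyz":[0,0,9],"hand":1},{"delta_rot":[0,0,0],"xyz":[0,0,13],"hand":1},{"delta_rot":[0,0,0],"xyz":[0,0,15],"hand":1},{"delta_rot":[0,0,0],"xyz":[0,0,15],"hand":1}]'
```

```text
time_s: 4.62
position: [0.4908, 0.0537, 0.1415]
tcp_rot: [[0.999, 0.032, 0.001], [0.032, -0.999, -0.0], [0.001, 0.0, -1.0]]
force: [0.1, 0.1, -0.3]
opening: 0.003
grasp_force: 0.0
time_s: 5.25
position: [0.4906, 0.0528, 0.1264]
tcp_rot: [[1.0, 0.029, 0.0], [0.029, -1.0, 0.0], [0.0, -0.0, -1.0]]
force: [-0.5, 0.4, -0.2]
opening: 0.005
grasp_force: 0.0
```

Knob 3 is giving way; I'll press it right down.

```bash
python3 -m handwheel '[{"delta_rot":[0,0,0],"xyz":[0,0,1],"hand":1},{"delta_rot":[0,0,0],"xyz":[0,0,2],"hand":1},{"delta_rot":[0,0,0],"xyz":[0,0,3],"hand":1},{"delta_rot":[0,0,0],"xyz":[0,0,4],"hand":1},{"delta_rot":[0,0,0],"xyz":[0,0,6],"hand":1}]'
```

```text
time_s: 5.88
position: [0.4918, 0.0529, 0.122]
tcp_rot: [[1.0, 0.03, 0.003], [0.03, -1.0, -0.0], [0.003, 0.0, -1.0]]
force: [-2.1, -0.5, 23.8]
opening: 0.007
grasp_force: 12.2
```

Place 3 is empty. Now I grip its knob from above.

```bash
python3 -m handwheel '[{"delta_rot":[0,0,0],"xyz":[0,0,-20],"hand":-0.15},{"delta_rot":[0,0,0],"xyz":[-2,-3,-20],"hand":-0.15},{"delta_rot":[0,0,0],"xyz":[-2,-3,-20],"hand":-0.15},{"delta_rot":[0,0,0],"xyz":[-2,-3,-20],"hand":-0.15},{"delta_rot":[0,0,0],"xyz":[-2,-3,-20],"hand":-0.15}]'; python3 -m handwheel '[{"delta_rot":[0,0,0],"xyz":[0,0,8],"hand":-0.15},{"delta_rot":[0,0,0],"xyz":[0,0,18],"hand":-0.15},{"delta_rot":[0,0,0],"xyz":[0,0,28],"hand":-0.15},{"delta_rot":[0,0,0],"xyz":[0,0,28],"hand":1},{"delta_rot":[0,0,0],"xyz":[0,0,28],"hand":1}]';  python3 -m handwheel '[{"delta_rot":[0,0,0],"xyz":[0,0,0],"hand":1},{"delta_rot":[0,0,0],"xyz":[0,0,0],"hand":1},{"delta_rot":[0,0,0],"xyz":[0,0,0],"hand":1},{"delta_rot":[0,0,0],"xyz":[0,0,0],"hand":1},{"delta_rot":[0,0,0],"xyz":[0,0,0],"hand":1}]'
```

```text
time_s: 6.5
position: [0.4882, 0.0559, 0.14]
tcp_rot: [[1.0, 0.03, -0.001], [0.03, -1.0, 0.0], [-0.001, -0.0, -1.0]]
force: [0.3, -0.2, -0.1]
opening: 0.488
grasp_force: 0.0
time_s: 7.12
position: [0.4885, 0.0559, 0.1124]
tcp_rot: [[1.0, 0.03, -0.0], [0.03, -1.0, 0.0], [-0.0, -0.0, -1.0]]
force: [-0.5, 0.2, 0.2]
opening: 0.427
grasp_force: 0.0
time_s: 7.75
position: [0.4887, 0.0565, 0.1128]
tcp_rot: [[1.0, 0.029, 0.001], [0.029, -1.0, 0.001], [0.001, -0.001, -1.0]]
force: [-0.6, 5.2, 0.5]
opening: 0.277
grasp_force: 30.0
```

```bash
python3 -m handwheel '[{"delta_rot":[0,0,0],"xyz":[15,0,0],"hand":1},{"delta_rot":[0,0,0],"xyz":[32,0,0],"hand":1},{"delta_rot":[0,0,0],"xyz":[50,0,0],"hand":1},{"delta_rot":[0,0,0],"xyz":[64,0,0],"hand":1},{"delta_rot":[0,0,0],"xyz":[68,0,0],"hand":1}]'; python3 -m handwheel '[{"delta_rot":[0,0,0],"xyz":[1,0,0],"hand":1},{"delta_rot":[0,0,0],"xyz":[2,0,0],"hand":1},{"delta_rot":[0,0,0],"xyz":[2,0,0],"hand":1},{"delta_rot":[0,0,0],"xyz":[2,0,0],"hand":1},{"delta_rot":[0,0,0],"xyz":[2,0,0],"hand":1}]'
```

```text
time_s: 8.38
position: [0.5557, 0.0587, 0.1128]
tcp_rot: [[1.0, 0.03, -0.003], [0.03, -1.0, 0.001], [-0.003, -0.001, -1.0]]
force: [-5.1, 4.3, 8.7]
opening: 0.275
grasp_force: 30.0
time_s: 9.0
position: [0.5557, 0.0587, 0.1128]
tcp_rot: [[1.0, 0.03, -0.006], [0.03, -1.0, 0.001], [-0.006, -0.001, -1.0]]
force: [-4.5, 3.6, 6.6]
opening: 0.276
grasp_force: 30.0
```

```bash
python3 -m handwheel '[{"delta_rot":[0,0,0],"xyz":[2,0,0],"hand":1},{"delta_rot":[0,0,0],"xyz":[3,0,0],"hand":1},{"delta_rot":[0,0,0],"xyz":[3,0,0],"hand":1},{"delta_rot":[0,0,0],"xyz":[3,0,0],"hand":1},{"delta_rot":[0,0,0],"xyz":[3,0,0],"hand":1}]'
```

```text
time_s: 9.62
position: [0.5559, 0.0588, 0.1127]
tcp_rot: [[0.999, 0.031, -0.012], [0.031, -1.0, 0.001], [-0.012, -0.001, -1.0]]
force: [-10.0, 2.4, 11.3]
opening: 0.278
grasp_force: 30.1
```

The hood is at its back stop. I release it, rise and view the socket.

```bash
python3 -m handwheel '[{"delta_rot":[0,0,0],"xyz":[-4,0,0],"hand":-0.15},{"delta_rot":[0,0,0],"xyz":[-4,0,0],"hand":-0.15},{"delta_rot":[0,0,0],"xyz":[-4,0,0],"hand":-0.15},{"delta_rot":[0,0,0],"xyz":[-4,0,-10],"hand":-0.15},{"delta_rot":[0,0,0],"xyz":[-4,0,-40],"hand":-1}]'; python3 -m handwheel '[{"delta_rot":[0,0,0],"xyz":[-30,20,-50],"hand":-1},{"delta_rot":[0,0,0],"xyz":[-55,40,-80],"hand":-1},{"delta_rot":[0,0,0],"xyz":[-80,60,-80],"hand":-1},{"delta_rot":[0,0,0],"xyz":[-80,60,-80],"hand":-1},{"delta_rot":[0,0,0],"xyz":[-80,60,-80],"hand":-1}]'
python3 - <<'E'
from h import *
s=bot.read_state();print(s['position'],s['tcp_rot'][:,0])
im,m=snap('wrist','w2.png')
np.savez('w2.npz',im=im,**{k:np.array(v) for k,v in m.items()})
E
```

```text
time_s: 10.25
position: [0.5566, 0.0578, 0.152]
tcp_rot: [[1.0, 0.03, -0.003], [0.03, -1.0, 0.0], [-0.003, -0.0, -1.0]]
force: [0.1, -0.5, 1.0]
opening: 0.62
grasp_force: 0.0
time_s: 10.88
position: [0.4802, -0.0044, 0.233]
tcp_rot: [[1.0, 0.029, 0.002], [0.029, -1.0, -0.0], [0.002, 0.0, -1.0]]
force: [1.2, -1.2, 0.2]
opening: 0.995
grasp_force: 0.0
[ 0.48019945 -0.00443171  0.23296116] [0.99957006 0.02927611 0.00161685]
```

View pics/w2.png

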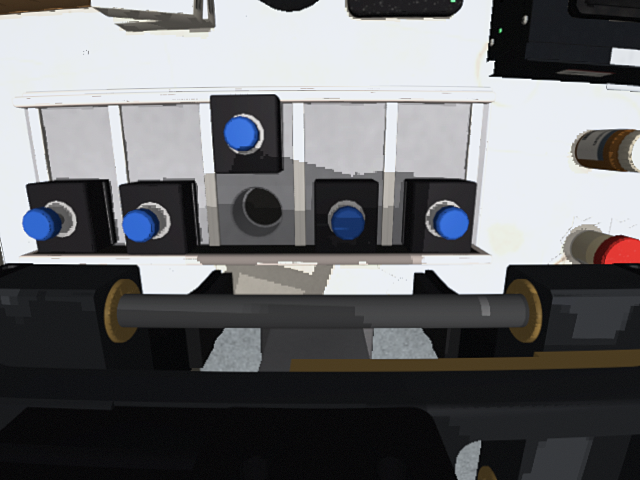

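The wrist view shows hood 3 fully back (knob at 243,133), the empty socket centred near (262,208), the other hoods still shut and the pot's lid at the right edge (630,150). Next come two views of the pot.

```bash
python3 -m handwheel '[{"delta_rot":[0,0,0],"xyz":[0,50,0],"hand":-1},{"delta_rot":[0,0,0],"xyz":[-5,100,0],"hand":-1},{"delta_rot":[0,0,0],"xyz":[-10,150,0],"hand":-1},{"delta_rot":[0,0,0],"xyz":[-16,195,0],"hand":-1},{"delta_rot":[0,0,0],"xyz":[-16,195,0],"hand":-1}]' >/dev/null
python3 -c "
from h import *
im,m=snap('wrist','w3.png');np.savez('w3.npz',im=im,**{k:np.array(v) for k,v in m.items()})"
python3 -m handwheel '[{"delta_rot":[0,0,0],"xyz":[0,40,0],"hand":-1},{"delta_rot":[0,0,0],"xyz":[0,80,0],"hand":-1},{"delta_rot":[0,0,0],"xyz":[0,80,0],"hand":-1},{"delta_rot":[0,0,0],"xyz":[0,80,0],"hand":-1},{"delta_rot":[0,0,0],"xyz":[0,80,0],"hand":-1}]'
python3 - <<'E'
from h import *
im,m=snap('wrist','w4.png');np.savez('w4.npz',im=im,**{k:np.array(v) for k,v in m.items()})
a=np.load('w3.npz')['im']
cv2.imwrite('pics/w34.png',np.hstack([cv2.resize(x[:270],(400,169)) for x in(a,im)])[:,:,::-1])
for f in('w2','w3','w4'):
    d=np.load(f+'.npz');im=d['im'];h=cv2.cvtColor(im,cv2.COLOR_RGB2HSV)
    print(f,'amberish',blobs(im[:260],(3,110,40),(22,255,255),60))
    # expected pot lid centre & socket
    print(' exp lid',proj(d,[.5536,-.2859,.075]),'socket',proj(d,[[.4877,.0567,.06]]))
d=np.load('w2.npz');g=cv2.cvtColor(d['im'],cv2.COLOR_RGB2GRAY)
sub=g[180:240,232:292];print(sub[28,::3],sub[::3,30])
E
```

```text
time_s: 12.22
position: [0.4715, -0.2778, 0.2323]
tcp_rot: [[0.999, 0.032, -0.001], [0.032, -0.999, 0.001], [-0.001, -0.001, -1.0]]
force: [0.1, 0.6, 0.2]
opening: 0.999
grasp_force: 0.0
w2 amberish [([38.9, 4.9], [0, 0, 90, 14, 924]), ([609.3, 152.4], [577, 130, 58, 41, 764])]
 exp lid [[645.10367904 157.90334972]] socket [[257.13123086 216.13246834]]
w3 amberish [([403.2, 132.8], [394, 108, 24, 43, 260])]
 exp lid [[425.12878526 134.85125721]] socket [[ 46.02117458 201.01663572]]
w4 amberish []
 exp lid [[336.48086705 133.0987077 ]] socket [[-26.18862298 198.570816  ]]
[ 65  49  48  48  84  20  25  20  22  21  21  19  22  21  20  23  25 116
 117 117] [115 115 114  28  27  27  26  27  29  27  21  21  22  21  20  77  56  58
  56  85]
```

View pics/w34.png

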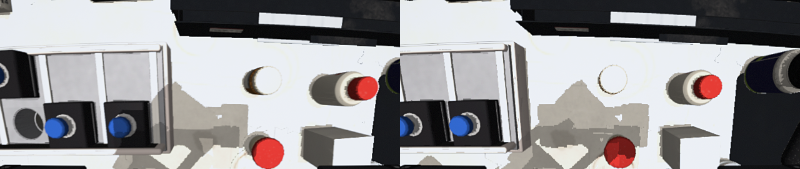

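The views show the pot's lid at about (424,130) in w3 and (340,127) in w4, with the cup, bottle and carton clear of the fingers. I'll refine the lid and hole positions.

Run:
```python
from h import *
L=[]
out=[]
for f,c0 in(('w3',(424,131)),('w4',(339,129))):
    d=np.load(f+'.npz');g=cv2.cvtColor(d['im'],cv2.COLOR_RGB2GRAY)
    x,y=c0;r=g[y-50:y+50,x-50:x+50];r=cv2.resize(r,(400,400),interpolation=cv2.INTER_CUBIC)
    C=cv2.HoughCircles(r,cv2.HOUGH_GRADIENT,1.5,60,param1=60,param2=20,minRadius=65,maxRadius=110)
    print(f,C[0,:3] if C is not None else None)
    b=cv2.cvtColor(r,cv2.COLOR_GRAY2BGR)
    if C is not None:
        q=C[0,0];L.append((d,(x-50+q[0]/4,y-50+q[1]/4)));cv2.circle(b,(int(q[0]),int(q[1])),int(q[2]),(0,0,255),1)
    out.append(b[50:350])
d=np.load('w2.npz');out2=cv2.resize(d['im'][165:265,205:321,::-1],(464,400),interpolation=cv2.INTER_NEAREST)[:, :400]
cv2.imwrite('pics/c.png',cv2.resize(np.hstack([np.vstack(out),cv2.resize(out2,(600,600))]),(800,480)))
print(L[0][1],L[1][1]);X=tri([a for a,_ in L],[b for _,b in L]);print(X)
print([plane(a,[b],.075).round(4) for a,b in L])
```

```text
w3 [[215.25 188.25  85.7 ]
 [149.25 200.25  84.05]]
w4 [[207.75 194.25  93.5 ]]
(np.float32(427.8125), np.float32(128.0625)) (np.float32(340.9375), np.float32(127.5625))
[ 0.55912996 -0.28972706  0.06771978]
[array([[ 0.5591, -0.2877,  0.075 ]]), array([[ 0.5582, -0.2894,  0.075 ]])]
```

View pics/c.png

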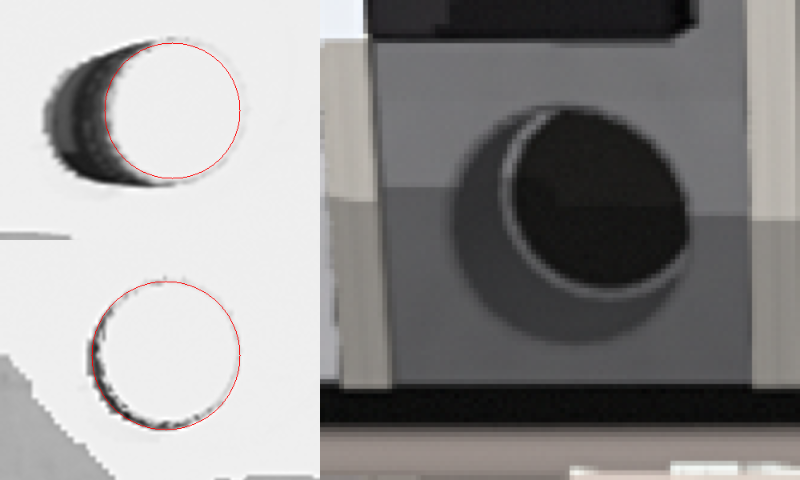

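The left crops show the lid circles fitted. The right crop shows the mouth spanning 50 px (46 mm, as it should), centred at about (257,212) in w2. Next I cross-check with the fixed cameras.

Run:
```python
from h import *
ux=np.array([.99955,.030,0])
ims,m_s=snap('scene');imt,m_t=snap('top')
B=lambda im:[b[0] for b in blobs(im,(100,120,60),(130,255,255),90)]
s=sorted(B(ims),key=lambda c:c[0]);t=sorted([b for b in B(imt) if b[1]>180 and b[1]<260],key=lambda c:-c[0])
print(len(s),len(t))
for a,b in zip(s,t): print(tri([m_s,m_t],[a,b]).round(4))
d=np.load('w2.npz')
for b in B(d['im']): print('w2',b,plane(d,[b],.117).round(4))
print('hole w2',plane(d,[(257,211.9)],.06).round(4))
# pot in top
g=cv2.cvtColor(cv2.imread('pics/top0.png'),cv2.COLOR_BGR2GRAY)[188:228,403:443]
G=cv2.resize(g,(480,480),interpolation=cv2.INTER_CUBIC)
C=cv2.HoughCircles(G,cv2.HOUGH_GRADIENT,1.5,80,param1=40,param2=15,minRadius=90,maxRadius=130)
print(C[0,:3]);c=C[0,0];uv=(403+(c[0]+.5)/12-.5,188+(c[1]+.5)/12-.5);print(uv,plane(m_t,[uv],.075))
cs=cv2.cvtColor(ims,cv2.COLOR_RGB2GRAY)[245:290,183:228]
cv2.imwrite('pics/c2.png',np.hstack([cv2.resize(cs,(400,400),interpolation=cv2.INTER_CUBIC),cv2.resize(g,(400,400),interpolation=cv2.INTER_CUBIC)]))
```

```text
5 5
[ 0.4954 -0.1035  0.1182]
[ 0.4925 -0.0235  0.1183]
[0.5564 0.0586 0.1104]
[0.4867 0.1363 0.1205]
[0.4858 0.2165 0.1205]
w2 [240.4, 133.2] [[0.5587 0.058  0.117 ]]
w2 [39.8, 223.0] [[0.488 0.219 0.117]]
w2 [347.4, 222.7] [[ 0.4951 -0.0223  0.117 ]]
w2 [451.7, 222.7] [[ 0.4976 -0.1024  0.117 ]]
w2 [139.2, 224.9] [[0.4887 0.1383 0.117 ]]
hole w2 [[0.4916 0.0568 0.06  ]]
[[197.25 270.75  97.2 ]
 [269.25 212.25 107.7 ]
 [ 75.75 267.75  98.7 ]]
(np.float32(418.97916), np.float32(210.10417)) [[ 0.54903448 -0.2767374   0.075     ]]
```

View pics/c2.png

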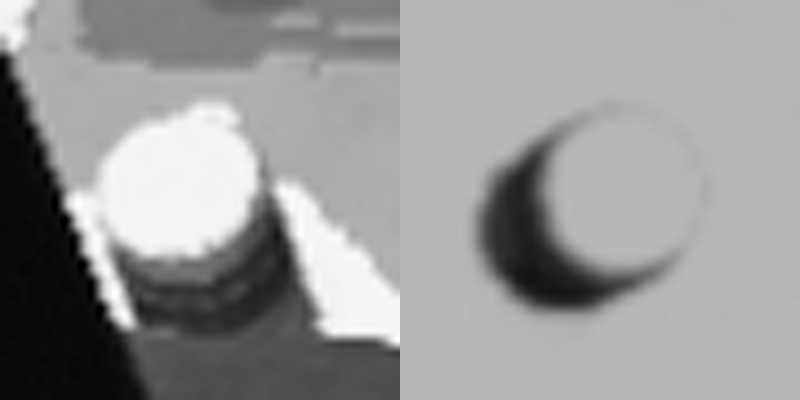

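Run:
```python
from h import *
S=vision.camera_model("scene");T=vision.camera_model("top")
print(tri([S,T],[(202.6,265.5),(425,206.2)]),plane(T,[(425,206.2)],.075),plane(S,[(202.6,265.5)],.075))
s=bot.read_state();print(s['position'],s['tcp_rot'][:,0])
```

```text
[ 0.55775393 -0.2909914   0.07442179] [[ 0.55760252 -0.29050569  0.075     ]] [[ 0.55807193 -0.29122015  0.075     ]]
[ 0.47158309 -0.27866155  0.23262922] [ 9.99516160e-01  3.11034616e-02 -1.42023565e-04]
```

The pot's lid triangulates to (0.5577, -0.2908, 0.0744), and all views agree. Going to grasp it.

```bash
python3 -m handwheel '[{"delta_rot":[0,0,0],"xyz":[45,8,0],"hand":-1},{"delta_rot":[0,0,0],"xyz":[86,15,20],"hand":-1},{"delta_rot":[0,0,0],"xyz":[86,15,60],"hand":-1},{"delta_rot":[0,0,0],"xyz":[86,15,90],"hand":-1},{"delta_rot":[0,0,0],"xyz":[86,15,110],"hand":-1}]'; python3 -m handwheel '[{"delta_rot":[0,0,0],"xyz":[0,0,20],"hand":-1},{"delta_rot":[0,0,0],"xyz":[0,0,40],"hand":-1},{"delta_rot":[0,0,0],"xyz":[0,0,55],"hand":-1},{"delta_rot":[0,0,0],"xyz":[0,0,64],"hand":-1},{"delta_rot":[0,0,0],"xyz":[0,0,64],"hand":-1}]'
```

```text
time_s: 13.0
position: [0.5574, -0.2911, 0.1208]
tcp_rot: [[1.0, 0.03, -0.002], [0.03, -1.0, 0.002], [-0.002, -0.002, -1.0]]
force: [-0.1, -0.5, -0.5]
opening: 1.002
grasp_force: 0.0
time_s: 13.62
position: [0.5577, -0.2919, 0.0581]
tcp_rot: [[1.0, 0.03, -0.001], [0.03, -1.0, 0.001], [-0.001, -0.001, -1.0]]
force: [-0.0, -0.0, -0.4]
opening: 0.998
grasp_force: 0.0
```

```bash
python3 -m handwheel '[{"delta_rot":[0,0,0],"xyz":[0,0,0],"hand":1},{"delta_rot":[0,0,0],"xyz":[0,0,0],"hand":1},{"delta_rot":[0,0,0],"xyz":[0,0,0],"hand":1},{"delta_rot":[0,0,0],"xyz":[0,0,0],"hand":1},{"delta_rot":[0,0,0],"xyz":[0,0,0],"hand":1}]'; python3 -m handwheel '[{"delta_rot":[0,0,0],"xyz":[0,0,0],"hand":1},{"delta_rot":[0,0,0],"xyz":[0,0,-15],"hand":1},{"delta_rot":[0,0,0],"xyz":[0,0,-50],"hand":1},{"delta_rot":[0,0,0],"xyz":[0,0,-90],"hand":1},{"delta_rot":[0,0,0],"xyz":[0,0,-130],"hand":1}]'; python3 -m handwheel '[{"delta_rot":[0,0,0],"xyz":[0,0,-15],"hand":1},{"delta_rot":[0,0,0],"xyz":[0,0,-15],"hand":1},{"delta_rot":[0,0,0],"xyz":[0,0,-15],"hand":1},{"delta_rot":[0,0,0],"xyz":[0,0,-15],"hand":1},{"delta_rot":[0,0,0],"xyz":[0,0,-15],"hand":1}]'
```

```text
time_s: 14.25
position: [0.5579, -0.2922, 0.0587]
tcp_rot: [[1.0, 0.03, 0.0], [0.03, -1.0, -0.0], [0.0, 0.0, -1.0]]
force: [0.2, -1.4, -0.8]
opening: 0.521
grasp_force: 0.0
time_s: 14.88
position: [0.5579, -0.2921, 0.1906]
tcp_rot: [[1.0, 0.03, 0.001], [0.03, -1.0, -0.0], [0.001, 0.0, -1.0]]
force: [-0.2, 0.0, -0.8]
opening: 0.437
grasp_force: 29.7
time_s: 15.5
position: [0.5574, -0.2919, 0.2022]
tcp_rot: [[1.0, 0.03, -0.002], [0.03, -1.0, 0.002], [-0.002, -0.002, -1.0]]
force: [0.4, -0.7, -1.1]
opening: 0.436
grasp_force: 29.7
```

The pot is held. Carrying it over socket 3.

```bash
python3 -m handwheel '[{"delta_rot":[0,0,0],"xyz":[-10,-40,0],"hand":1},{"delta_rot":[0,0,0],"xyz":[-20,-90,0],"hand":1},{"delta_rot":[0,0,0],"xyz":[-30,-140,0],"hand":1},{"delta_rot":[0,0,0],"xyz":[-40,-190,0],"hand":1},{"delta_rot":[0,0,0],"xyz":[-50,-240,0],"hand":1}]' >/dev/null; python3 -m handwheel '[{"delta_rot":[0,0,0],"xyz":[-5,-50,0],"hand":1},{"delta_rot":[0,0,0],"xyz":[-9,-90,0],"hand":1},{"delta_rot":[0,0,0],"xyz":[-9,-111,0],"hand":1},{"delta_rot":[0,0,0],"xyz":[-9,-111,0],"hand":1},{"delta_rot":[0,0,0],"xyz":[-9,-111,0],"hand":1}]'
python3 - <<'E'
from h import *
im,m=snap('wrist','w5.png');np.savez('w5.npz',im=im,**{k:np.array(v) for k,v in m.items()})
s=bot.read_state();print(s['position'],s['tcp_rot'][:,0],s['force'])
E
```

```text
time_s: 16.75
position: [0.4887, 0.0563, 0.2034]
tcp_rot: [[1.0, 0.03, 0.0], [0.03, -1.0, -0.0], [0.0, 0.0, -1.0]]
force: [-0.4, -0.8, -0.1]
opening: 0.443
grasp_force: 29.7
[0.48876828 0.0560515  0.20343626] [9.99578599e-01 2.90279819e-02 1.30629425e-05] [-0.22541778 -0.53659282 -0.59822217]
```

View pics/w5.png

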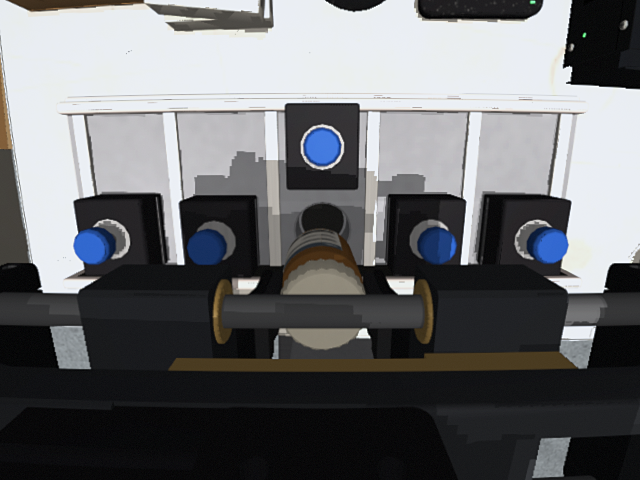

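The pot hangs centred on the hole (322,218) in y. Lowering.

```bash
python3 -m handwheel '[{"delta_rot":[0,0,0],"xyz":[0,0,30],"hand":1},{"delta_rot":[0,0,0],"xyz":[0,0,60],"hand":1},{"delta_rot":[0,0,0],"xyz":[0,0,75],"hand":1},{"delta_rot":[0,0,0],"xyz":[0,0,80],"hand":1},{"delta_rot":[0,0,0],"xyz":[0,0,80],"hand":1}]' >/dev/null;  python3 -m handwheel '[{"delta_rot":[0,0,0],"xyz":[0,0,3],"hand":1},{"delta_rot":[0,0,0],"xyz":[0,0,6],"hand":1},{"delta_rot":[0,0,0],"xyz":[0,0,8],"hand":1},{"delta_rot":[0,0,0],"xyz":[0,0,10],"hand":1},{"delta_rot":[0,0,0],"xyz":[0,0,10],"hand":1}]'
```

```text
time_s: 18.05
position: [0.4884, 0.057, 0.1134]
tcp_rot: [[1.0, 0.03, -0.0], [0.03, -1.0, 0.0], [-0.0, -0.0, -1.0]]
force: [0.3, -0.3, -0.8]
opening: 0.436
grasp_force: 29.7
```

Bottom is 5 mm below the deck with no contact; continuing.

```bash
python3 -m handwheel '[{"delta_rot":[0,0,0],"xyz":[0,0,6],"hand":1},{"delta_rot":[0,0,0],"xyz":[0,0,12],"hand":1},{"delta_rot":[0,0,0],"xyz":[0,0,18],"hand":1},{"delta_rot":[0,0,0],"xyz":[0,0,24],"hand":1},{"delta_rot":[0,0,0],"xyz":[0,0,30],"hand":1}]';  python3 -m handwheel '[{"delta_rot":[0,0,0],"xyz":[0,0,3],"hand":1},{"delta_rot":[0,0,0],"xyz":[0,0,6],"hand":1},{"delta_rot":[0,0,0],"xyz":[0,0,8],"hand":1},{"delta_rot":[0,0,0],"xyz":[0,0,10],"hand":1},{"delta_rot":[0,0,0],"xyz":[0,0,10],"hand":1}]'
```

```text
time_s: 18.68
position: [0.4884, 0.0569, 0.083]
tcp_rot: [[1.0, 0.03, -0.0], [0.03, -1.0, 0.0], [-0.0, -0.0, -1.0]]
force: [-0.3, -0.7, -1.8]
opening: 0.435
grasp_force: 29.7
time_s: 19.3
position: [0.4886, 0.0569, 0.0736]
tcp_rot: [[1.0, 0.03, 0.0], [0.03, -1.0, -0.0], [0.0, 0.0, -1.0]]
force: [0.3, 0.2, -0.3]
opening: 0.439
grasp_force: 29.7
```

```bash
python3 -m handwheel '[{"delta_rot":[0,0,0],"xyz":[0,0,0],"hand":-0.06},{"delta_rot":[0,0,0],"xyz":[0,0,0],"hand":-0.06},{"delta_rot":[0,0,0],"xyz":[0,0,0],"hand":-0.06},{"delta_rot":[0,0,0],"xyz":[0,0,-10],"hand":-0.06},{"delta_rot":[0,0,0],"xyz":[0,0,-35],"hand":-0.06}]';  python3 -m handwheel '[{"delta_rot":[0,0,0],"xyz":[0,0,-12],"hand":-0.06},{"delta_rot":[0,0,0],"xyz":[0,0,-12],"hand":1},{"delta_rot":[0,0,0],"xyz":[0,0,-12],"hand":1},{"delta_rot":[0,0,0],"xyz":[0,0,-12],"hand":1},{"delta_rot":[0,0,0],"xyz":[0,0,-12],"hand":1}]';python3 -m handwheel '[{"delta_rot":[0,0,0],"xyz":[0,0,5],"hand":1},{"delta_rot":[0,0,0],"xyz":[0,0,10],"hand":1},{"delta_rot":[0,0,0],"xyz":[0,0,14],"hand":1},{"delta_rot":[0,0,0],"xyz":[0,0,18],"hand":1},{"delta_rot":[0,0,0],"xyz":[0,0,19],"hand":1}]'
```

```text
time_s: 19.92
position: [0.4877, 0.057, 0.1086]
tcp_rot: [[1.0, 0.03, -0.002], [0.03, -1.0, 0.0], [-0.002, -0.0, -1.0]]
force: [-0.3, -0.6, 0.6]
opening: 0.528
grasp_force: 0.0
time_s: 20.55
position: [0.4881, 0.0569, 0.12]
tcp_rot: [[1.0, 0.03, -0.001], [0.03, -1.0, 0.0], [-0.001, -0.0, -1.0]]
force: [-0.6, -0.8, 0.7]
opening: 0.16
grasp_force: 0.0
time_s: 21.18
position: [0.4883, 0.0569, 0.1012]
tcp_rot: [[1.0, 0.03, -0.001], [0.03, -1.0, 0.0], [-0.001, -0.0, -1.0]]
force: [0.9, 0.4, 1.2]
opening: 0.011
grasp_force: 0.0
```

Tips at 0.093 m; feeling down to the lid.

```bash
python3 -m handwheel '[{"delta_rot":[0,0,0],"xyz":[0,0,1],"hand":1},{"delta_rot":[0,0,0],"xyz":[0,0,2],"hand":1},{"delta_rot":[0,0,0],"xyz":[0,0,3],"hand":1},{"delta_rot":[0,0,0],"xyz":[0,0,4],"hand":1},{"delta_rot":[0,0,0],"xyz":[0,0,4],"hand":1}]'
```

```text
time_s: 21.8
position: [0.489, 0.0568, 0.0981]
tcp_rot: [[1.0, 0.03, 0.001], [0.03, -1.0, -0.0], [0.001, 0.0, -1.0]]
force: [-0.1, -0.4, 5.6]
opening: 0.0
grasp_force: 2.3
```

The pot is fully home, with its lid at 0.090 m. Now knob 3, at the hood's back position.

```bash
python3 -m handwheel '[{"delta_rot":[0,0,0],"xyz":[0,0,-30],"hand":-0.15},{"delta_rot":[0,0,0],"xyz":[0,0,-52],"hand":-0.15},{"delta_rot":[0,0,0],"xyz":[35,0,-52],"hand":-0.15},{"delta_rot":[0,0,0],"xyz":[67,0,-52],"hand":-0.15},{"delta_rot":[0,0,0],"xyz":[67,0,-52],"hand":-0.15}]'; python3 -m handwheel '[{"delta_rot":[0,0,0],"xyz":[0,0,10],"hand":-0.15},{"delta_rot":[0,0,0],"xyz":[0,0,20],"hand":-0.15},{"delta_rot":[0,0,0],"xyz":[0,0,30],"hand":-0.15},{"delta_rot":[0,0,0],"xyz":[0,0,37],"hand":-0.15},{"delta_rot":[0,0,0],"xyz":[0,0,37],"hand":-0.15}]'; python3 -m handwheel '[{"delta_rot":[0,0,0],"xyz":[0,0,0],"hand":1},{"delta_rot":[0,0,0],"xyz":[0,0,0],"hand":1},{"delta_rot":[0,0,0],"xyz":[0,0,0],"hand":1},{"delta_rot":[0,0,0],"xyz":[0,0,0],"hand":1},{"delta_rot":[0,0,0],"xyz":[0,0,0],"hand":1}]'
```

```text
time_s: 22.42
position: [0.558, 0.0587, 0.1497]
tcp_rot: [[1.0, 0.03, 0.003], [0.03, -1.0, -0.0], [0.003, 0.0, -1.0]]
force: [0.8, 0.0, 0.2]
opening: 0.488
grasp_force: 0.0
time_s: 23.05
position: [0.5548, 0.0589, 0.1118]
tcp_rot: [[1.0, 0.03, -0.002], [0.03, -1.0, 0.0], [-0.002, -0.0, -1.0]]
force: [-0.3, 0.6, 0.6]
opening: 0.575
grasp_force: 0.0
time_s: 23.68
position: [0.5556, 0.0589, 0.1128]
tcp_rot: [[1.0, 0.03, 0.001], [0.03, -1.0, -0.0], [0.001, 0.0, -1.0]]
force: [0.7, -0.2, 1.7]
opening: 0.277
grasp_force: 30.0
```

```bash
python3 -m handwheel '[{"delta_rot":[0,0,0],"xyz":[0,0,-4],"hand":1},{"delta_rot":[0,0,0],"xyz":[0,0,-8],"hand":1},{"delta_rot":[0,0,0],"xyz":[0,0,-11],"hand":1},{"delta_rot":[0,0,0],"xyz":[0,0,-13],"hand":1},{"delta_rot":[0,0,0],"xyz":[0,0,-13],"hand":1}]'; python3 -m handwheel '[{"delta_rot":[0,0,0],"xyz":[0,0,-1],"hand":1},{"delta_rot":[0,0,0],"xyz":[0,0,-2],"hand":1},{"delta_rot":[0,0,0],"xyz":[0,0,-2],"hand":1},{"delta_rot":[0,0,0],"xyz":[0,0,-2],"hand":1},{"delta_rot":[0,0,0],"xyz":[0,0,-2],"hand":1}]'
```

```text
time_s: 24.3
position: [0.5549, 0.0589, 0.125]
tcp_rot: [[1.0, 0.03, -0.001], [0.03, -1.0, 0.0], [-0.001, -0.0, -1.0]]
force: [1.3, -0.2, -7.5]
opening: 0.275
grasp_force: 30.0
time_s: 24.92
position: [0.5533, 0.0589, 0.1254]
tcp_rot: [[1.0, 0.03, -0.006], [0.03, -1.0, 0.0], [-0.006, -0.0, -1.0]]
force: [1.3, -1.8, -27.4]
opening: 0.278
grasp_force: 29.8
```

The knob is at its upper stop. Relaxing the pull, then sliding the hood shut.

```bash
python3 -m handwheel '[{"delta_rot":[0,0,0],"xyz":[0,0,2],"hand":1},{"delta_rot":[0,0,0],"xyz":[-15,0,2],"hand":1},{"delta_rot":[0,0,0],"xyz":[-32,0,2],"hand":1},{"delta_rot":[0,0,0],"xyz":[-48,0,2],"hand":1},{"delta_rot":[0,0,0],"xyz":[-60,0,2],"hand":1}]'; python3 -m handwheel '[{"delta_rot":[0,0,0],"xyz":[-4,0,0],"hand":1},{"delta_rot":[0,0,0],"xyz":[-8,0,0],"hand":1},{"delta_rot":[0,0,0],"xyz":[-11,0,0],"hand":1},{"delta_rot":[0,0,0],"xyz":[-12,0,0],"hand":1},{"delta_rot":[0,0,0],"xyz":[-12,0,0],"hand":1}]'
```

```text
time_s: 25.55
position: [0.4951, 0.0571, 0.1254]
tcp_rot: [[1.0, 0.03, 0.0], [0.03, -1.0, -0.0], [0.0, 0.0, -1.0]]
force: [2.5, -1.2, -24.1]
opening: 0.274
grasp_force: 29.8
time_s: 26.18
position: [0.4873, 0.0568, 0.1255]
tcp_rot: [[1.0, 0.029, 0.008], [0.029, -1.0, 0.0], [0.008, -0.0, -1.0]]
force: [6.3, 0.8, -31.2]
opening: 0.277
grasp_force: 29.8
```

```bash
python3 -m handwheel '[{"delta_rot":[0,0,0],"xyz":[-2,0,2],"hand":1},{"delta_rot":[0,0,0],"xyz":[-3,0,2],"hand":1},{"delta_rot":[0,0,0],"xyz":[-3,0,2],"hand":1},{"delta_rot":[0,0,0],"xyz":[-3,0,2],"hand":1},{"delta_rot":[0,0,0],"xyz":[-3,0,2],"hand":1}]'
```

```text
time_s: 26.8
position: [0.4872, 0.0567, 0.1253]
tcp_rot: [[0.999, 0.028, 0.014], [0.028, -1.0, 0.0], [0.014, 0.0, -1.0]]
force: [8.7, 2.2, -21.5]
opening: 0.278
grasp_force: 29.9
```

```bash
python3 -m handwheel '[{"delta_rot":[0,0,0],"xyz":[3,0,1],"hand":-0.2},{"delta_rot":[0,0,0],"xyz":[3,0,1],"hand":-0.2},{"delta_rot":[0,0,0],"xyz":[3,0,1],"hand":-0.2},{"delta_rot":[0,0,0],"xyz":[4,0,-10],"hand":-0.2},{"delta_rot":[0,0,0],"xyz":[4,0,-45],"hand":-0.2}]'; python3 -m handwheel '[{"delta_rot":[0,0,0],"xyz":[0,20,-40],"hand":-0.2},{"delta_rot":[0,0,0],"xyz":[-20,60,-50],"hand":-0.2},{"delta_rot":[0,0,0],"xyz":[-40,100,-50],"hand":-0.2},{"delta_rot":[0,0,0],"xyz":[-50,140,-50],"hand":-0.2},{"delta_rot":[0,0,0],"xyz":[-50,140,-50],"hand":-0.2}]'
python3 - <<'E'
from h import *
ims,S=snap('scene');imt,T=snap('top')
cv2.imwrite('pics/end.png',np.hstack([cv2.resize(ims[190:330,180:520],(400,165)),cv2.resize(imt[170:300,160:520],(400,165))])[:,:,::-1])
B=lambda im:[b[0] for b in blobs(im,(100,120,60),(130,255,255),60)]
s=sorted(B(ims),key=lambda c:c[0]);t=sorted([b for b in B(imt) if 180<b[1]<260],key=lambda c:-c[0]);print(len(s),len(t))
for a,b in zip(s,t): print(tri([S,T],[a,b]).round(4))
E
```

```text
time_s: 27.42
position: [0.4833, 0.0568, 0.1686]
tcp_rot: [[1.0, 0.03, -0.004], [0.03, -1.0, 0.0], [-0.004, -0.001, -1.0]]
force: [0.6, 0.0, -0.5]
opening: 0.594
grasp_force: 0.0
time_s: 28.05
position: [0.4386, -0.0869, 0.2196]
tcp_rot: [[1.0, 0.025, 0.002], [0.025, -1.0, -0.001], [0.002, 0.001, -1.0]]
force: [-0.2, 0.2, 0.2]
opening: 0.599
grasp_force: 0.0
5 3
[ 0.5034 -0.0237  0.1688]
[0.4989 0.0524 0.1657]
[0.4944 0.1281 0.1699]
```

View pics/end.png

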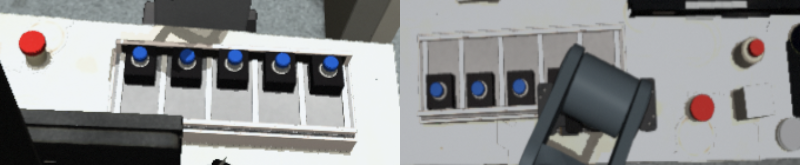

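All the hoods look shut, the knobs line up, and the cup, bottle and carton are in place. I re-pair the visible knobs, then hand in.

Run:
```python
from h import *
ims,S=snap('scene');imt,T=snap('top')
B=lambda im:[b[0] for b in blobs(im,(100,120,60),(130,255,255),60)]
s=sorted(B(ims),key=lambda c:-c[0]);t=sorted([b for b in B(imt) if 180<b[1]<260],key=lambda c:c[0])
X=[tri([S,T],[a,b]) for a,b in zip(s,t)];print(np.round(X,4))
if abs(X[2][0]-.4885)<.003 and X[2][2]>.118: print(workorder.hand_in())
```

```text
[[0.4856 0.2165 0.1202]
 [0.4867 0.1362 0.1202]
 [0.4886 0.0566 0.1215]]
the job is handed in; nothing more can be done
None
```

The amber pot is fully home in socket 3, the empty place; its knob is pulled fully up, hood 3 is slid fully shut, the other hoods, the cup, the bottle and the carton were left where they stood, and the job was handed in at about 28 s.

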